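# Slide the touch dimmer from dim to bright

### The job

Turn the work light up to full at the touch dimmer: with the fingertips closed together, touch down on the small blue mark at one end of the white C-shaped strip and trace along the strip through all its dots to the big orange mark, keeping a light touch the whole way: do not lift off, hover low over or touch down on the rest of the strip, and do not press it down to its stop. Finish holding there: the program ends with the fingertips still resting lightly on the orange mark. Leave the drawer unit with its drawer, and everything standing on it and on the slab, undisturbed.

Things in the scene. Friction and masses are not known exactly. Their poses are not given: they have to be found in the camera images.
- dimmer: Touch dimmer, fixed on the slab (slab top at 20 mm): a round black housing 186 mm across, 12 mm thick; on it a white C-shaped touch strip 26 mm wide, standing 12 mm proud and reaching 20 mm past its end marks, and a low dark disc in the middle. Origin: centre of the underside. z up; turned any way round; the gap of the C lies towards -x of this frame.
- strip (a joint): How far the whole white touch strip is pressed down, m: 0 at rest, 0.010 at its stop. It is on springs: it starts to sink at about 1 N and then needs about 0.5 N per mm (3 N at 4 mm, 6 N at the stop); it rises again when let go. The strip moves only up and down.
- mark1 (a point): Mark 1 of 7 on the white touch strip: blue, 14 mm across, the first (dim) end. Origin: centre of the mark, on the flat top face (44 mm above the work surface at rest); z up. Marks 1 to 7 run anticlockwise seen from above, 33.3 degrees (41 mm) apart on a 70 mm radius about the dimmer's centre.
- mark2 (a point): Mark 2 of 7 on the white touch strip: a small black dot 5.2 mm across. Origin: centre of the mark, on the flat top face (44 mm above the work surface at rest); z up. Marks 1 to 7 run anticlockwise seen from above, 33.3 degrees (41 mm) apart on a 70 mm radius about the dimmer's centre.
- mark3 (a point): Mark 3 of 7 on the white touch strip: a small black dot 6.4 mm across. Origin: centre of the mark, on the flat top face (44 mm above the work surface at rest); z up. Marks 1 to 7 run anticlockwise seen from above, 33.3 degrees (41 mm) apart on a 70 mm radius about the dimmer's centre.
- mark4 (a point): Mark 4 of 7 on the white touch strip: a small black dot 7.6 mm across. Origin: centre of the mark, on the flat top face (44 mm above the work surface at rest); z up. Marks 1 to 7 run anticlockwise seen from above, 33.3 degrees (41 mm) apart on a 70 mm radius about the dimmer's centre.
- mark5 (a point): Mark 5 of 7 on the white touch strip: a small black dot 8.8 mm across. Origin: centre of the mark, on the flat top face (44 mm above the work surface at rest); z up. Marks 1 to 7 run anticlockwise seen from above, 33.3 degrees (41 mm) apart on a 70 mm radius about the dimmer's centre.
- mark6 (a point): Mark 6 of 7 on the white touch strip: a small black dot 10.0 mm across. Origin: centre of the mark, on the flat top face (44 mm above the work surface at rest); z up. Marks 1 to 7 run anticlockwise seen from above, 33.3 degrees (41 mm) apart on a 70 mm radius about the dimmer's centre.
- mark7 (a point): Mark 7 of 7 on the white touch strip: orange, 23 mm across, the last (bright) end. Origin: centre of the mark, on the flat top face (44 mm above the work surface at rest); z up. Marks 1 to 7 run anticlockwise seen from above, 33.3 degrees (41 mm) apart on a 70 mm radius about the dimmer's centre.
- unit: Bystander: white plastic drawer unit with a clear front, 200 x 240 x 110 mm (x, y, z), fixed on the slab, drawer front towards -x. Origin: centre of its underside, on the slab. With the things standing on it, it reaches 220 mm above the work surface.
- unit_drawer0_handle (a point): Bystander: grip point of the drawer's bar handle, 35 mm out from the drawer front; the drawer may stand up to 25 mm open and is to stay so.
- plate: Bystander: yellow melamine plate, 120 mm across, 14 mm high, loose on the drawer unit. Origin: centre of its underside.
- tumbler: Bystander: steel tumbler, 68 mm across, 90 mm high, loose on the drawer unit. Origin: centre of its underside.
- spoon: Bystander: wooden spoon, 200 mm long, lying crosswise on the front part of the drawer unit's top. Origin: at its underside; it lies along its own x.
- funnel: Bystander: green plastic funnel, mouth down, 84 mm across, 64 mm high, loose on the slab. Origin: centre of its underside.
- jar: Bystander: glass jar with a red twist cap, 62 mm across, 70 mm high, loose on the slab. Origin: centre of its underside.

How it is judged:
By the outcome, as a careful person would: the job done as asked, in the order asked, and still so for the second after the job is handed in, while the arm keeps its last pose, push and grip.
It also fails if it takes over 54 s, if anything falls off the work surface, if the arm or the gripper's body presses on something with over 40 N, if the wrist force passes 120 N, or if a joint passes its speed limit or range.

### The arm

A 6-joint arm with a two-finger parallel gripper is mounted at the origin on the work surface. World frame = base frame: x ahead of the robot, y to its left, z up, the work surface at z = 0. Lengths are in mm, angles in rad, forces in N, time in s.
With the tool pointing down it reaches from about 300 to 750 mm from the base axis. Payload 8.5 kg.
Tool frame: the origin (TCP) lies between the finger pads, 19 mm behind the fingertips; this is the grasp point; z points along the fingers, y is the line along which they close (so a half turn about z gives the same grasp; the last joint's range is limited). The gripper opens to 85 mm and grips with 20 to 120 N. Pads are 22 mm wide; open, the fingers measure 114 mm over their backs; the gripper's body (76 mm by 85 mm) begins 54 mm behind the grasp point. The pads swing forward as they close: fully open they stand 13 mm farther back than shut.
Start: joints at [0.909, 0.381, 1.297, -0, 1.464, -0.215], TCP at [237.634, 495.994, 250.022] pointing down, gripper open.
Joint ranges: [-3.11, 3.11], [-0.89, 2.33], [0.22, 2.48], [-1.42, 4.56], [0.17, 2.85], [-2.88, 2.88]. Speed limits (rad/s): [2.39, 2.39, 3.14, 3.14, 3.14, 3.14].

### API

Orientations are given as a unit quaternion [x, y, z, w].
In Python, from rig import robot, imaging gives the robot as it stands. The module is installed in compiled form; this text tells all that it offers.
- The arm moves only by the tool step_arm, never from a script. Its argument "targets" is a list of rows, each an object with "gripper": the opening, from 0 (shut) to 1 (fully open); "delta_pos": the shift along the world's x, y, z in m, a list of three; "twist": the turn about the world's z in degrees. A call has 1 to 8 rows; each row shifts and turns the commanded pose from where the row before left it; what a row does not reach is not made up. A row lasts 1/8 s, in which the tool goes at most 62.5 mm and 10.7 degrees, less where a joint would pass 70% of its speed; a pose out of reach is approached as far as the arm can. A call with a gripper value outside its range is refused whole. The fingers move at their own pace and stop on an object; "newtons" is the grip in N (left out, the last holds). Time passes only in rows, so rows that do not move let the fingers close. It gives the time, the measured TCP pose, the force, the opening and the grip force at its end, in the units of the state.
- robot.get_state(): the state, without advancing time (a new reading comes with each control period).
- imaging.capture(name): name is "scene" or "top" or "wrist"; returns a dict with "img" (384x512x3 uint8, blue, green, red), "depth" (384x512 float32, mm along the optical axis (not along the pixel's ray), 0 where there is no reading), "fx", "fy", "cx", "cy" (pixels), "world_to_cam" (4x4, takes a point from world to camera coordinates); the wrist camera has in their place "mount" (4x4, takes a point from camera to tool coordinates, whose origin is the TCP and whose axes are the flange's). Camera axes: x right, y up, looking along -z (the intrinsics and any distortion apply to the point x, -y, -z); pixel columns grow to the right and rows downward; lengths in mm; the calibration is good to about 2 mm. A picture is of the moment at which its call begins: read the wrist's pose just before it.
- robot.close_job(): hands the job in; it is judged then, once.
The state is a dict: "t": time; "q": joint angles; "qd": joint speeds; "joint_torque": joint torques, N m; "tool_pos": TCP position; "tcp_rot": TCP orientation; "force": force on the tool from outside, world axes, zero at the start; "torque": the same for the moment, N m; "grip_width": finger opening in mm; "grip_force": force on a finger pad.
Only numpy, scipy, OpenCV 4.12 (cv2) and the standard library are available. Lean on these libraries where they do the work, as an engineer would, in place of code of your own. Each camera call takes 0.05 s, during which the arm holds its last target. There are 200 camera calls.

## Working session

There is one attempt and no reset: what is moved stays moved. The work goes in short steps, Python scripts to look and compute and a tool call to move; the robot and the scene stay as the last step left them, time stands still between calls to the robot, and variables do not carry over. Pictures are saved under pics/ and viewed, at most 10 in all, crops included, and the job is handed in when it is done.

Besides the shell and the picture viewer there is one more tool, called after ">>>" as name(argument=value, ...) on one line, values as JSON. step_arm: Moves the arm, as the interface text tells. Its arguments: {"type":"object","properties":{"targets":{"type":"array"},"newtons":{"type":"number"}},"required":["targets"]}

```bash
mkdir -p pics; python3 - <<'E'
from rig import robot, imaging
import cv2, numpy as np, pickle
s=robot.get_state(); print(s)
for n in("scene","top"):
    c=imaging.capture(n); cv2.imwrite(f"pics/{n}0.png",c["img"]); pickle.dump(c,open(f"{n}0.pkl","wb")); print(n,c["img"].shape,{k:v for k,v in c.items() if k not in("img","depth")})
E
```

```text
{'t': 0.0, 'q': array([ 9.08722503e-01,  3.81199729e-01,  1.29826267e+00, -2.45368662e-06,
        1.46362175e+00, -2.15296614e-01]), 'qd': array([ 0.00027958,  0.00024552,  0.00147101,  0.001187  , -0.00097508,
        0.00042426]), 'joint_torque': array([ 9.42602746e-04, -4.48478222e+01, -2.31275439e+01, -1.38674086e-04,
        4.91759100e-03,  3.00801150e-05]), 'tool_pos': array([237.46338177, 495.79407059, 249.40912112]), 'tcp_rot': array([ 2.21535104e-01,  9.75152112e-01, -6.75652700e-04, -3.15652306e-04]), 'force': array([ 0.29609689, -0.79557078, -0.01144643]), 'torque': array([-0.03828012, -0.00175474, -0.00891433]), 'grip_force': 0.0, 'grip_width': 85.60531981118532}
scene (384, 512, 3) {'fx': 464.4613188440402, 'fy': 464.4613188440402, 'cx': 255.42235153648977, 'cy': 186.96489892510124, 'world_to_cam': array([[-1.86861504e-01,  9.82376897e-01, -4.29079208e-03,
         1.01024614e+02],
       [-5.22454024e-01, -9.56771599e-02,  8.47282523e-01,
         1.55080662e+02],
       [ 8.31940245e-01,  1.60566228e-01,  5.31125141e-01,
        -1.75053198e+03],
       [ 0.00000000e+00,  0.00000000e+00,  0.00000000e+00,
         1.00000000e+00]])}
top (384, 512, 3) {'fx': 414.63459665754664, 'fy': 414.63459665754664, 'cx': 260.0442699485466, 'cy': 195.39808308331135, 'world_to_cam': array([[ 2.32100262e-02, -9.99689998e-01, -9.01120725e-03,
         1.41710384e+00],
       [ 9.87757762e-01,  2.15403188e-02,  1.54501191e-01,
        -5.22515076e+02],
       [-1.54259191e-01, -1.24868666e-02,  9.87951507e-01,
        -9.50622055e+02],
       [ 0.00000000e+00,  0.00000000e+00,  0.00000000e+00,
         1.00000000e+00]])}
```

View pics/top0.png

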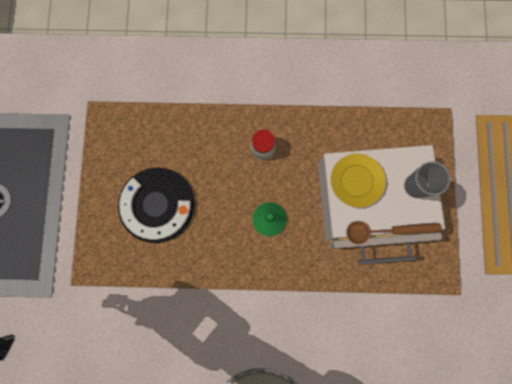

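View pics/scene0.png

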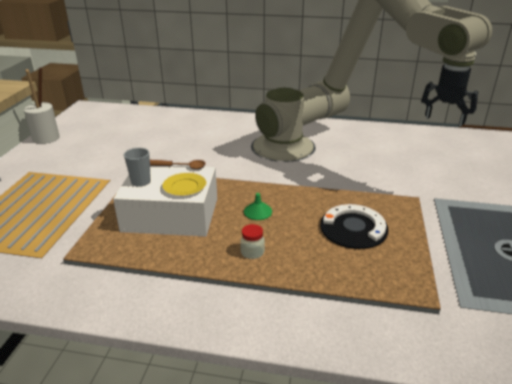

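```bash
cat > h.py <<'E'
import cv2, numpy as np
from scipy.spatial.transform import Rotation as R
def cast(c,uv,z,T=None):  # pixels -> world points on plane z; T = cam->world
    T=np.linalg.inv(c["world_to_cam"]) if T is None else T
    uv=np.atleast_2d(uv).astype(float)
    d=np.c_[(uv[:,0]-c["cx"])/c["fx"],-(uv[:,1]-c["cy"])/c["fy"],-np.ones(len(uv))]@T[:3,:3].T
    return T[:3,3]+d*((z-T[2,3])/d[:,2])[:,None]
def blobs(m,amin):
    n,l,s,ce=cv2.connectedComponentsWithStats(m.astype(np.uint8))
    return [(s[i,4],ce[i]) for i in range(1,n) if s[i,4]>=amin]
def masks(img):
    h=cv2.cvtColor(img,cv2.COLOR_BGR2HSV).astype(int);H,S,V=h[...,0],h[...,1],h[...,2]
    return (H>100)&(H<125)&(S>120)&(V>60),(H>4)&(H<18)&(S>190)&(V>170)
E
python3 - <<'E'
import pickle; from h import *
c=pickle.load(open("top0.pkl","rb"))
for n,m in zip(("blue","orange"),masks(c["img"])):
    m[:, :110]=0; m[:,205:]=0; m[:160]=0; m[250:]=0
    for a,p in blobs(m,3): print(n,a,p.round(1),cast(c,p,44).round(1))
E
```

```text
blue 9 [130. 188.] [[533.  325.1  44. ]]
orange 31 [182.5 209.6] [[483.7 196.3  44. ]]
```

>>> step_arm(targets=[{"gripper": 0, "delta_pos": [0.033, -0.03, 0], "twist": 0}, {"gripper": 0, "delta_pos": [0.033, -0.03, 0], "twist": 0}, {"gripper": 0, "delta_pos": [0.033, -0.03, 0], "twist": 0}, {"gripper": 0, "delta_pos": [0.033, -0.03, 0], "twist": 0}, {"gripper": 0, "delta_pos": [0.033, -0.03, 0], "twist": 0}, {"gripper": 0, "delta_pos": [0.033, -0.03, 0], "twist": 0}, {"gripper": 0, "delta_pos": [0.033, -0.03, 0], "twist": 0}, {"gripper": 0, "delta_pos": [0, 0, 0], "twist": 0}], newtons=30)

```text
t: 1.1
tool_pos: [470.2, 284.2, 249.3]
tcp_rot: [0.223, 0.975, -0.0, -0.0]
force: [-0.3, -0.1, 0.0]
grip_width: -0.3
grip_force: 0.0
```

```bash
python3 - <<'E'
from rig import robot, imaging
from h import *; import pickle
s=robot.get_state(); c=imaging.capture("wrist"); pickle.dump((s,c),open("w1.pkl","wb")); cv2.imwrite("pics/w1.png",c["img"])
print(s["t"],s["tool_pos"],s["tcp_rot"],s["force"],s["grip_width"],c["mount"],c.keys(),c["fx"])
T=np.eye(4);T[:3,:3]=R.from_quat(s["tcp_rot"]).as_matrix();T[:3,3]=s["tool_pos"];T=T@c["mount"]
for n,m in zip(("blue","orange"),masks(c["img"])):
    for a,p in blobs(m,20): print(n,a,p.round(1),cast(c,p,44,T).round(1))
E
```

```text
1.1 [470.2499706  284.16230209 249.3124116 ] [ 2.23344775e-01  9.74739369e-01 -3.99287504e-04 -3.39347314e-04] [-0.3214872  -0.05742384  0.04928135] -0.26002359866321406 [[ 1.79159648e-04  9.59644443e-01  2.81216129e-01  7.03293313e+01]
 [ 9.99999949e-01 -2.45833356e-04  2.01812660e-04  5.18847326e-01]
 [ 2.62800703e-04  2.81216079e-01 -9.59644438e-01 -1.23744980e+02]
 [ 0.00000000e+00  0.00000000e+00  0.00000000e+00  1.00000000e+00]] dict_keys(['img', 'depth', 'fx', 'fy', 'cx', 'cy', 'mount']) 287.12430798203604
blue 70 [310.7 203.3] [[534.7 325.6  44. ]]
orange 194 [197.4 212.2] [[485.3 196.8  44. ]]
```

View pics/w1.png

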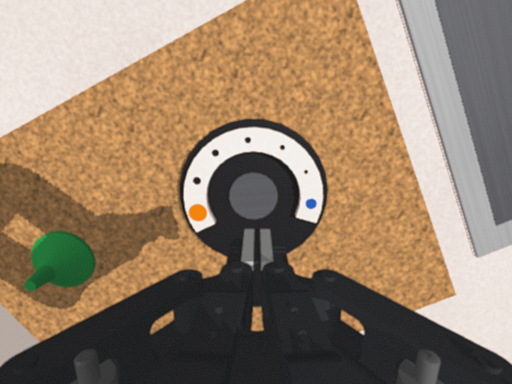

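>>> step_arm(targets=[{"gripper": 0, "delta_pos": [0.022, 0.014, -0.03], "twist": 0}, {"gripper": 0, "delta_pos": [0.021, 0.014, -0.04], "twist": 0}, {"gripper": 0, "delta_pos": [0.021, 0.013, -0.05], "twist": 0}, {"gripper": 0, "delta_pos": [0, 0, 0], "twist": 0}, {"gripper": 0, "delta_pos": [0, 0, 0], "twist": 0}])

```text
t: 1.78
tool_pos: [532.2, 327.6, 131.7]
tcp_rot: [0.221, 0.975, 0.0, 0.001]
force: [-0.3, -0.7, 1.3]
grip_width: -0.1
grip_force: 0.0
```

```bash
cat > look.py <<'E'
from rig import robot, imaging
from h import *; import sys
n=sys.argv[1]
s=robot.get_state(); c=imaging.capture("wrist"); cv2.imwrite(f"pics/{n}.png",c["img"])
print(s["t"],s["tool_pos"],s["tcp_rot"],s["force"])
T=np.eye(4);T[:3,:3]=R.from_quat(s["tcp_rot"]).as_matrix();T[:3,3]=s["tool_pos"];T=T@c["mount"]
for n,m in zip(("blue","orange"),masks(c["img"])):
    for a,p in blobs(m,20): print(n,a,p.round(1),cast(c,p,44,T).round(1))
g=c["img"].max(2)<70
for a,p in blobs(g,15):
    w=cast(c,p,44,T)[0]; r=np.linalg.norm(w[:2]-[498,265.3])
    if a<900 and abs(r-70)<8: print("dot",a,p.round(1),w.round(1),r.round(1))
for k in range(200): pass
f=[robot.get_state()["force"] for _ in range(3)]; print(f)
E
python3 look.py w2
```

```text
1.775 [532.1528917  327.60240576 131.68806975] [2.21088992e-01 9.75253326e-01 4.63007397e-04 6.26884178e-04] [-0.28520923 -0.65773649  1.26525361]
blue 192 [255.  206.2] [[534.6 325.5  44. ]]
orange 473 [ 81.  218.2] [[484.6 197.5  44. ]]
dot 56 [147.6 103.5] [433.2 290.4  44. ] 69.5
dot 30 [204.4 115.6] [457.7 322.5  44. ] 70.0
dot 80 [ 97.5 124.5] [430.1 250.4  44. ] 69.6
dot 92 [ 73.2 169.5] [449.6 215.2  44. ] 69.7
[array([0.36914363, 0.5916454 , 0.57564424]), array([0.36914363, 0.5916454 , 0.57564424]), array([0.36914363, 0.5916454 , 0.57564424])]
```

View pics/w2.png

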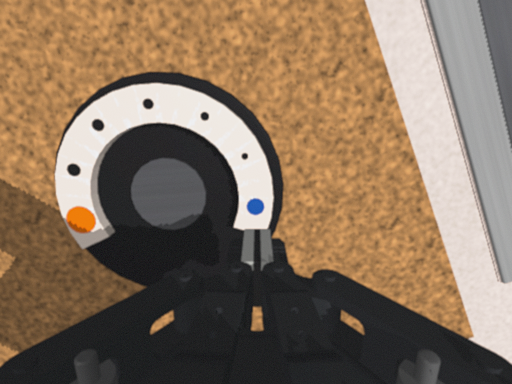

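```bash
cat > avg.py <<'E'
from rig import robot, imaging
import numpy as np
A=[]
for _ in range(10):
    s=robot.get_state(); A.append(np.r_[s["tool_pos"],s["force"]]); imaging.capture("wrist")
A=np.array(A); print(s["t"],A.mean(0).round(2),A.std(0).round(2))
E
python3 avg.py
```

```text
2.275 [ 5.3259e+02  3.2711e+02  1.3150e+02  3.6000e-01  2.1000e-01 -8.0000e-02] [0.07 0.19 0.8  0.24 0.49 0.33]
```

>>> step_arm(targets=[{"gripper": 0, "delta_pos": [0.001, -0.001, -0.025], "twist": 0}, {"gripper": 0, "delta_pos": [0.0008, -0.0005, -0.02], "twist": 0}, {"gripper": 0, "delta_pos": [0, 0, -0.01], "twist": 0}, {"gripper": 0, "delta_pos": [0, 0, 0], "twist": 0}])

```text
t: 2.82
tool_pos: [534.3, 325.5, 74.7]
tcp_rot: [0.222, 0.975, -0.0, -0.0]
force: [-0.4, -0.4, -0.2]
grip_width: 0.3
grip_force: 0.0
```

```bash
sed -i 's/^A=np/print(np.round([a[2] for a in A],2)); A=np/' avg.py; python3 avg.py
```

```text
[74.67 75.39 75.78 75.91 75.89 75.79 75.67 75.53 75.41 75.31]
3.275 [ 5.3463e+02  3.2560e+02  7.5530e+01  1.3000e-01 -2.0000e-02 -1.4000e-01] [0.15 0.07 0.35 0.38 0.45 0.31]
```

>>> step_arm(targets=[{"gripper": 0, "delta_pos": [0, 0, -0.004], "twist": 0}, {"gripper": 0, "delta_pos": [0, 0, -0.004], "twist": 0}, {"gripper": 0, "delta_pos": [0, 0, -0.002], "twist": 0}, {"gripper": 0, "delta_pos": [0, 0, -0.001], "twist": 0}, {"gripper": 0, "delta_pos": [0, 0, -0.001], "twist": 0}, {"gripper": 0, "delta_pos": [0, 0, -0.001], "twist": 0}])

```text
t: 4.08
tool_pos: [534.5, 325.5, 62.2]
tcp_rot: [0.222, 0.975, 0.0, 0.0]
force: [0.1, -0.4, 1.1]
grip_width: 0.2
grip_force: 0.7
```

```bash
python3 avg.py
```

```text
[62.16 62.06 62.13 62.18 62.2  62.17 62.16 62.13 62.12 62.1 ]
4.525 [ 5.3449e+02  3.2551e+02  6.2140e+01 -2.2000e-01 -1.7000e-01  1.1200e+00] [0.01 0.01 0.04 0.49 0.35 0.31]
```

>>> step_arm(targets=[{"gripper": 0, "delta_pos": [0, 0, -0.001], "twist": 0}, {"gripper": 0, "delta_pos": [0, 0, -0.001], "twist": 0}, {"gripper": 0, "delta_pos": [0, 0, -0.0005], "twist": 0}, {"gripper": 0, "delta_pos": [0, 0, 0], "twist": 0}])

```text
t: 5.08
tool_pos: [534.5, 325.5, 59.6]
tcp_rot: [0.222, 0.975, 0.0, 0.0]
force: [-0.3, -0.6, 2.4]
grip_width: -0.0
grip_force: 1.3
```

```bash
python3 avg.py; python3 - <<'E'
import numpy as np
a=np.radians(np.linspace(59,259,41)); p=np.c_[498.2+70*np.cos(a),265.4+70*np.sin(a)]
p[0]=[534.5,325.5]; r=np.round(p*2)/2
for i in range(0,40,8): print(r[i],(np.diff(r[i:i+9],axis=0)).tolist())
print(r[-1])
E
```

```text
[59.56 59.59 59.58 59.58 59.6  59.59 59.56 59.56 59.59 59.56]
5.525 [ 5.3449e+02  3.2551e+02  5.9580e+01 -2.6000e-01 -2.4000e-01  2.6400e+00] [0.01 0.01 0.01 0.32 0.43 0.4 ]
[534.5 325.5] [[-5.5, 3.0], [-5.5, 2.5], [-6.0, 1.5], [-6.0, 1.5], [-6.0, 1.0], [-6.0, 0.5], [-6.0, -0.5], [-6.5, -0.5]]
[487.  334.5] [[-5.5, -1.0], [-6.0, -2.0], [-6.0, -2.0], [-5.0, -3.0], [-5.5, -3.0], [-5.0, -3.5], [-4.5, -4.0], [-4.0, -4.5]]
[445.5 311.5] [[-4.0, -5.0], [-3.5, -5.0], [-2.5, -5.5], [-2.5, -5.5], [-2.0, -6.0], [-1.5, -5.5], [-1.0, -6.5], [-0.5, -6.0]]
[428.  266.5] [[0.5, -6.0], [0.5, -6.0], [1.5, -6.0], [1.5, -6.0], [2.5, -5.5], [2.5, -5.5], [3.0, -5.0], [4.0, -5.0]]
[444.  221.5] [[4.0, -4.5], [4.5, -4.5], [4.5, -3.5], [5.0, -3.5], [5.5, -3.0], [5.5, -2.5], [6.0, -2.0], [6.0, -1.5]]
[485.  196.5]
```

>>> step_arm(targets=[{"gripper": 0, "delta_pos": [-0.0055, 0.003, 0], "twist": 0}, {"gripper": 0, "delta_pos": [-0.0055, 0.0025, 0], "twist": 0}, {"gripper": 0, "delta_pos": [-0.006, 0.0015, 0], "twist": 0}, {"gripper": 0, "delta_pos": [-0.006, 0.0015, 0], "twist": 0}, {"gripper": 0, "delta_pos": [-0.006, 0.001, 0], "twist": 0}, {"gripper": 0, "delta_pos": [-0.006, 0.0005, 0], "twist": 0}, {"gripper": 0, "delta_pos": [-0.006, -0.0005, 0], "twist": 0}, {"gripper": 0, "delta_pos": [-0.0065, -0.0005, 0], "twist": 0}])

```text
t: 6.58
tool_pos: [486.5, 334.5, 59.6]
tcp_rot: [0.222, 0.975, 0.0, 0.0]
force: [2.1, -1.0, 2.6]
grip_width: -0.0
grip_force: 1.3
```

>>> step_arm(targets=[{"gripper": 0, "delta_pos": [-0.0055, -0.001, 0], "twist": 0}, {"gripper": 0, "delta_pos": [-0.006, -0.002, 0], "twist": 0}, {"gripper": 0, "delta_pos": [-0.006, -0.002, 0], "twist": 0}, {"gripper": 0, "delta_pos": [-0.005, -0.003, 0], "twist": 0}, {"gripper": 0, "delta_pos": [-0.0055, -0.003, 0], "twist": 0}, {"gripper": 0, "delta_pos": [-0.005, -0.0035, 0], "twist": 0}, {"gripper": 0, "delta_pos": [-0.0045, -0.004, 0], "twist": 0}, {"gripper": 0, "delta_pos": [-0.004, -0.0045, 0], "twist": 0}])

```text
t: 7.58
tool_pos: [445.1, 311.2, 59.5]
tcp_rot: [0.222, 0.975, 0.0, -0.0]
force: [2.0, 1.8, 2.3]
grip_width: 0.1
grip_force: 1.3
```

>>> step_arm(targets=[{"gripper": 0, "delta_pos": [-0.004, -0.005, 0], "twist": 0}, {"gripper": 0, "delta_pos": [-0.0035, -0.005, 0], "twist": 0}, {"gripper": 0, "delta_pos": [-0.0025, -0.0055, 0], "twist": 0}, {"gripper": 0, "delta_pos": [-0.0025, -0.0055, 0], "twist": 0}, {"gripper": 0, "delta_pos": [-0.002, -0.006, 0], "twist": 0}, {"gripper": 0, "delta_pos": [-0.0015, -0.0055, 0], "twist": 0}, {"gripper": 0, "delta_pos": [-0.001, -0.0065, 0], "twist": 0}, {"gripper": 0, "delta_pos": [-0.0005, -0.006, 0], "twist": 0}])

```text
t: 8.57
tool_pos: [427.8, 266.1, 59.5]
tcp_rot: [0.222, 0.975, -0.0, -0.0]
force: [-0.2, 2.2, 3.3]
grip_width: 0.2
grip_force: 1.3
```

>>> step_arm(targets=[{"gripper": 0, "delta_pos": [0.0005, -0.006, 0], "twist": 0}, {"gripper": 0, "delta_pos": [0.0005, -0.006, 0], "twist": 0}, {"gripper": 0, "delta_pos": [0.0015, -0.006, 0], "twist": 0}, {"gripper": 0, "delta_pos": [0.0015, -0.006, 0], "twist": 0}, {"gripper": 0, "delta_pos": [0.0025, -0.0055, 0], "twist": 0}, {"gripper": 0, "delta_pos": [0.0025, -0.0055, 0], "twist": 0}, {"gripper": 0, "delta_pos": [0.003, -0.005, 0], "twist": 0}, {"gripper": 0, "delta_pos": [0.004, -0.005, 0], "twist": 0}])

```text
t: 9.57
tool_pos: [444.0, 221.1, 59.5]
tcp_rot: [0.222, 0.975, -0.0, -0.0]
force: [-1.4, 1.8, 2.7]
grip_width: -0.1
grip_force: 1.3
```

>>> step_arm(targets=[{"gripper": 0, "delta_pos": [0.004, -0.0045, 0], "twist": 0}, {"gripper": 0, "delta_pos": [0.0045, -0.0045, 0], "twist": 0}, {"gripper": 0, "delta_pos": [0.0045, -0.0035, 0], "twist": 0}, {"gripper": 0, "delta_pos": [0.005, -0.0035, 0], "twist": 0}, {"gripper": 0, "delta_pos": [0.0055, -0.003, 0], "twist": 0}, {"gripper": 0, "delta_pos": [0.0055, -0.0025, 0], "twist": 0}, {"gripper": 0, "delta_pos": [0.006, -0.002, 0], "twist": 0}, {"gripper": 0, "delta_pos": [0.006, -0.0015, 0], "twist": 0}])

```text
t: 10.58
tool_pos: [485.3, 196.3, 59.5]
tcp_rot: [0.222, 0.975, -0.0, -0.0]
force: [-1.2, 1.0, 2.7]
grip_width: 0.4
grip_force: 1.3
```

```bash
python3 avg.py; python3 look.py w3
```

```text
[59.48 59.54 59.6  59.67 59.72 59.73 59.73 59.71 59.68 59.66]
11.025 [ 4.8556e+02  1.9640e+02  5.9650e+01  1.1300e+00 -3.8000e-01  2.4700e+00] [0.33 0.13 0.08 1.11 0.6  0.24]
11.075 [485.08275581 196.58207742  59.64632704] [2.21497941e-01 9.75160786e-01 1.25797920e-04 2.97534094e-04] [ 1.60819671 -0.45534572  2.33320906]
blue 166 [507.2 224.8] [[531.4 320.3  44. ]]
orange 82 [254.6 227. ] [[475.4 200.5  44. ]]
orange 27 [272.3 234. ] [[483.1 207.2  44. ]]
dot 171 [391.6  69.1] [432.9 289.3  44. ] 69.4
dot 113 [473.5  88.4] [456.9 320.5  44. ] 68.8
dot 215 [308.6 102.2] [429.9 250.1  44. ] 69.8
dot 229 [259.3 170. ] [449.  215.8  44. ] 69.7
[array([ 2.72427123, -0.48404552,  2.36185853]), array([ 2.72427123, -0.48404552,  2.36185853]), array([ 2.72427123, -0.48404552,  2.36185853])]
```

View pics/w3.png

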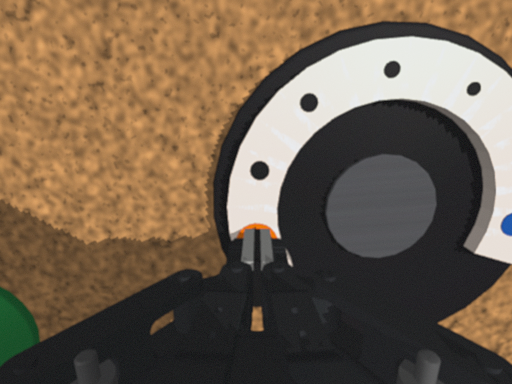

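The picture shows the closed fingertips on the orange mark (pixels about 257, 235). They are touching lightly at 2.4 N, with the strip about 3 mm down.

```bash
python3 -c "
from rig import robot
print(robot.close_job())"
```

```text
the job is handed in; nothing more can be done
None
```

I traced the strip from the blue mark through all the dots to the orange mark at about 2.3–3.3 N of downward force, and handed the job in at about 11 s with the closed fingertips resting on the orange mark (2.4 N, strip about 3 mm down); the arm went nowhere near the drawer unit or the loose items.

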